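# Fetch the soldering bricks with the pull hook and shut them in the chest

### The job

The carton of soldering bricks is pushed deep into the low wire rack: pick up the pull hook, hook it over the carton's front lip and drag the carton forward until all of it is out from under the rack, without the hand or arm touching the carton while any of it is still under the rack, then lay the hook back on its rubber mat with its handle and toe both on the mat, toe towards the same end of the mat as at the start. Put every soldering brick, those in the carton and the one on the white soldering board, into the steel chest and then lower the hinged lid until it is fully shut, without slamming it. Leave the other things on the bench where they are, and the emptied carton standing upright, clear of the rack.

Things in the scene. Friction and masses are not known exactly. Their poses are not given: they have to be found in the camera images.
- rack: fixed low rack, grey posts and a roof of steel wires, 290 deep (its x) x 380 wide (its y). Origin on the bench at its middle; its open front is at its x = -145 and faces about world -y. Roof 180 to 193 mm up; trays and a jar on its rear half reach 276 mm. Front posts 16 mm square at x = -137, y = +-182 mm.
- carton: loose open carton, 0.35 kg empty: 160 deep (x) x 270 wide (y) x 70 high, walls and floor 4. Origin under its centre; x points into the rack, the front lip is the wall at x = -80 to -76. A divider 49 high at x = -40 leaves an empty 34 mm bay behind the lip for the hook; bricks lie behind it, 80 mm apart along y. Slides on the bench; its lip starts 45 to 85 mm behind the rack's front.
- carton_lip (a point): middle of the top edge of the carton's front lip (carton x = -78 mm, 70 mm up), where the hook goes over
- carton_back (a point): middle of the lower edge of the carton's back wall (carton x = +80 mm)
- mat: fixed black rubber mat, 260 (its x) x 90 (its y) x 4 thick; origin on the bench under its centre. The hook lies along it, toe towards its +x; the grip lies about 50 mm on the -x side of the mat's centre and the hook's toe about 113 mm on the +x side.
- hook_grip (a point): centre of the pull hook's wooden handle, 26 mm above the hook's underside. Loose, 0.25 kg, stands on handle and toe. Handle 100 long (x) x 45 wide (y) x 52 high, gripped across y. A flat steel bar (12 wide, 8 thick, underside 40 mm above the hook's underside) runs from it along +x to the toe.
- hook_toe (a point): middle of the lower edge of the hook's toe: an upright steel plate 6 thick (x), 64 wide (y), 48 high, 163 mm ahead of the grip along the hook's x, level with the hook's underside. It goes down inside the carton's front bay and pulls on the lip from behind.
- board: fixed white soldering board 130 x 130 x 6 thick, origin on the bench under its centre
- chest: fixed grey steel chest, open box 200 (its x) x 220 (its y) x 70 high, walls and floor 5 mm; origin on the bench under its centre; the hinge is on its far side, x = +100 mm. All four bricks fit flat on its floor as two by two.
- lid (a joint): lid angle, rad: 0 fully shut, about 1.75 standing open, limit 1.9. Hinge axis along the chest's y at its x = +100, 70 mm up. Lid plate 200 long x 220 wide x 8 thick, 0.2 kg; stiff hinge: it stays wherever it is left, about 0.3 Nm plus its weight to move (push it over from behind, then press its free half down).
- lid_handle (a point): grip of the black knob on the lid's outer face, 170 mm from the hinge, at the middle of the width, 35 mm off the face
- brick0_mid (a point): centre of a tan soldering brick 80 (x) x 40 (y) x 50 high, 0.11 kg, 25 mm above its underside; grip it across its y. Lies flat in the carton behind the divider, its x along the carton's; absent (None from the first moment) in some starts.
- brick1_mid (a point): centre of a tan soldering brick 80 (x) x 40 (y) x 50 high, 0.11 kg, 25 mm above its underside; grip it across its y. Lies flat in the carton behind the divider, its x along the carton's; absent (None from the first moment) in some starts.
- brick2_mid (a point): centre of a tan soldering brick 80 (x) x 40 (y) x 50 high, 0.11 kg, 25 mm above its underside; grip it across its y. Lies flat in the carton behind the divider, its x along the carton's; absent (None from the first moment) in some starts.
- brick3_mid (a point): centre of a tan soldering brick 80 (x) x 40 (y) x 50 high, 0.11 kg, 25 mm above its underside; grip it across its y. Lies on the white board at any yaw; always present.
- jar: closed glass jar, 60 diameter x 110 high, origin under its centre; bystander, leave it where it is
- steel_block: flat steel bench block 60 x 60 x 22, origin under its centre; bystander, leave it where it is
- mug: white mug 76 diameter x 85 high, origin under its centre; bystander, leave it where it is
- brush: flat brush with red handle, 150 long, 42 wide, lying, origin under its middle; bystander, leave it where it is
- driver: screwdriver with wooden handle, 150 long, lying, origin under its middle; bystander, leave it where it is
- mandrel_ring: brass ring 60 diameter x 20 high, origin under its centre; bystander, leave it where it is
There are look-alikes about, which are no part of the job. What is shaped like the part that bears brick1_mid but green or orange is not meant.

How it is judged (in metres and radians):
On the way, in this order (a step that is already met when the one before it is completed fails the run):
1. the hook's toe is down in the carton's front bay, over the lip, while the carton is still in the rack (x of carton_back in the frame of rack above -0.145 m and x of hook_toe in the frame of carton between -0.08 and -0.035 m and y of hook_toe in the frame of carton between -0.13 and 0.13 m and z of hook_toe in the frame of carton below 0.06 m), for 0.2 s.
2. the whole carton is out from under the rack (x of carton_back in the frame of rack below -0.145 m), for 0.2 s.
3. every brick is in the chest, its lid still open (x of brick0_mid in the frame of chest between -0.097 and 0.097 m and y of brick0_mid in the frame of chest between -0.107 and 0.107 m and z of each of brick0_mid, brick1_mid, brick2_mid, brick3_mid in the frame of chest below 0.05 m and x of brick1_mid in the frame of chest between -0.097 and 0.097 m and y of brick1_mid in the frame of chest between -0.107 and 0.107 m and x of brick2_mid in the frame of chest between -0.097 and 0.097 m and y of brick2_mid in the frame of chest between -0.107 and 0.107 m and x of brick3_mid in the frame of chest between -0.097 and 0.097 m and y of brick3_mid in the frame of chest between -0.107 and 0.107 m and value of joint lid above 0.3 rad), for 0.2 s.
4. the lid is shut (value of joint lid below 0.06 rad), for 0.2 s.
At the end, for the whole second after the job is handed in: every brick present lies inside the chest, the lid is within 0.06 rad of shut, the hook lies upright on its mat (grip and toe both on the mat, toe towards the mat's +x end), the carton stands upright with its back edge in front of the rack's front, everything at rest (x of brick0_mid in the frame of chest between -0.097 and 0.097 m and y of brick0_mid in the frame of chest between -0.107 and 0.107 m and z of each of brick0_mid, brick1_mid, brick2_mid, brick3_mid in the frame of chest below 0.05 m and x of brick1_mid in the frame of chest between -0.097 and 0.097 m and y of brick1_mid in the frame of chest between -0.107 and 0.107 m and x of brick2_mid in the frame of chest between -0.097 and 0.097 m and y of brick2_mid in the frame of chest between -0.107 and 0.107 m and x of brick3_mid in the frame of chest between -0.097 and 0.097 m and y of brick3_mid in the frame of chest between -0.107 and 0.107 m and value of joint lid below 0.06 rad and x of carton_back in the frame of rack below -0.145 m and angle between carton's own z axis and vertical below 0.1 rad and x of hook_grip in the frame of mat between -0.125 and 0.02 m and x of hook_toe in the frame of mat between 0 and 0.14 m and y of hook_grip in the frame of mat between -0.045 and 0.045 m and y of hook_toe in the frame of mat between -0.05 and 0.05 m and height (world z) of hook_grip below 0.045 m and angle between hook_grip's own z axis and vertical below 0.15 rad and linear speed of each of brick0, brick1, brick2, brick3, hook, carton below 0.03 m/s); the robot touches nothing.
It fails at once if the hand or arm touches the carton while any of it is under the rack ((x of carton_back in the frame of rack above -0.145 m and contact force between the fingers and carton above 1 N) or (x of carton_back in the frame of rack above -0.145 m and contact force between the arm and carton above 1 N)).
It fails at once if the lid is slammed (falls or is thrown shut faster than 4 rad/s) (velocity of joint lid below -4 rad/s).
It fails at once if the carton is tipped over (angle between carton's own z axis and vertical above 0.6 rad).
It fails at once if another thing on the bench is moved by more than 3 cm (distance of any of jar, steel_block, brush, driver, mug, mandrel_ring from where it was at the start of the episode above 0.03 m).
Of brick0, brick1, brick2 only 1 to 3 are there at a start; the rules pass over those that are not, and their reading is None.
At some moment in a run one of brick3, hook may be knocked a few centimetres aside while the robot is not near it.
It also fails if it takes over 210 s, if anything falls off the work surface, if the arm or the gripper's body presses on something with over 40 N, if the wrist force passes 120 N, or if a joint passes its speed limit or range.

### The arm

A 6-joint arm with a two-finger parallel gripper is mounted at the origin on the work surface. World frame = base frame: x ahead of the robot, y to its left, z up, the work surface at z = 0. Lengths are in mm, angles in rad, forces in N, time in s.
With the tool pointing down it reaches from about 300 to 775 mm from the base axis. Payload 14.6 kg.
Tool frame: the origin (TCP) lies at the very end of the fingers, on their centre line; the grasp point (between the pads) lies 19 mm behind it; z points along the fingers, y is the line along which they close (so a half turn about z gives the same grasp; the last joint's range is limited). The gripper opens to 94 mm and grips with 3 to 60 N. Pads are 16 mm wide; open, the fingers measure 119 mm over their backs; the gripper's body (75 mm by 177 mm) begins 78 mm behind the grasp point.
Start: joints at [-1.411, 0.3, 1.521, -0, 1.321, -0.067], TCP at [123.667, -535.906, 179.546] pointing down, gripper open.
Joint ranges: [-3.03, 3.03], [-0.79, 2.21], [0.23, 2.52], [-1.04, 4.18], [0, 3.07], [-2.55, 2.55]. Speed limits (rad/s): [2.22, 2.22, 2.57, 3.14, 3.14, 3.14].

### API

Orientations are given as [roll, pitch, yaw] about the fixed x, y, z axes, in that order (R = Rz(yaw) Ry(pitch) Rx(roll)).
In Python, from cell import manip, optics gives the robot as it stands.
- The arm moves only by the shell command python3 -m crank 'ROWS' [FORCE]. ROWS is JSON, a list of rows, each a list of 7 numbers: the opening in per cent of the stroke, from 0 (shut) to 100 (fully open), then the shift along the tool's x, y, z in mm, then the turn, a rotation vector about the tool's x, y, z in rad. A call has 1 to 10 rows; each row is the pose to reach, as a shift and turn from the pose commanded when the call began, along the tool's axes at that moment; what a row does not reach only later rows make up. A row lasts 1/10 s, in which the tool goes at most 50 mm and 8.59 degrees, less where a joint would pass 70% of its speed; a pose out of reach is approached as far as the arm can. A call with a gripper value outside its range is refused whole. The fingers move at their own pace and stop on an object; FORCE is the grip in N (left out, the last holds). Time passes only in rows, so rows that repeat a pose let the fingers close. It gives the time, the measured TCP pose, the force, the opening and the grip force at its end, in the units of the state.
- manip.read_state(): the state, without advancing time (a new reading comes with each control period).
- optics.camera(name): name is "scene" or "top"; returns (picture, depth): 480x640x3 uint8, red, green, blue; 480x640 float32, mm along the optical axis (not along the pixel's ray), 0 where there is no reading.
- optics.calibration(name): a dict with "camera_matrix" (3x3 intrinsics, pixels), "k1" (the pictures are not rectified: a ray, as slopes to the right and down, at radius r is drawn at 1 + k1 r^2 times it, then the intrinsics apply), "R" (3x3) and "t" (3): a world point X has camera coordinates R X + t. Camera axes: x right, y down, z forward; pixel columns grow to the right and rows downward; lengths in mm; the calibration is good to about 2 mm. A picture is of the moment at which its call begins. calibration takes no time and is no camera call.
- manip.sign_off(): hands the job in; it is judged then, once.
The state is a dict: "clock": time; "joints": joint angles; "qd": joint speeds; "effort": joint torques, N m; "eef_pos": TCP position; "eef_rot": TCP orientation; "wrist_force": force on the tool from outside, world axes, zero at the start; "moment": the same for the moment, N m; "finger_gap": finger opening in mm; "finger_force": force on a finger pad.
Only numpy, scipy, OpenCV 4.12 (cv2) and the standard library are available. Lean on these libraries where they do the work, as an engineer would, in place of code of your own. Each camera call takes 0.05 s, during which the arm holds its last target. There are 200 camera calls.

## Working session

There is one attempt and no reset: what is moved stays moved. The work goes in short steps, Python scripts to look and compute and a shell command to move; the robot and the scene stay as the last step left them, time stands still between calls to the robot, and variables do not carry over. Pictures are saved under pics/ and viewed, at most 14 in all, crops included, and the job is handed in when it is done.

```bash
ls; mkdir -p pics; cat > h.py <<'E'
import numpy as np, cv2
from cell import manip, optics
from scipy.spatial.transform import Rotation as Ro
def grab(n):
    p,d=optics.camera(n); c=optics.calibration(n); return p,d,c
def rays(c,uv):
    K=np.array(c["camera_matrix"]);uv=np.atleast_2d(uv).astype(float)
    q=np.c_[(uv[:,0]-K[0,2])/K[0,0],(uv[:,1]-K[1,2])/K[1,1]]
    s=q.copy()
    for _ in range(8): s=q/(1+c["k1"]*(s**2).sum(1))[:,None]
    return np.c_[s,np.ones(len(s))]
def pts(c,uv,depth):
    R=np.array(c["R"]);t=np.array(c["t"])
    return (rays(c,uv)*np.asarray(depth).reshape(-1,1)-t)@R
def plane(c,uv,z):
    R=np.array(c["R"]);t=np.array(c["t"]);o=-R.T@t;d=rays(c,uv)@R
    return o+d*((z-o[2])/d[:,2])[:,None]
def cloud(c,d):
    v,u=np.mgrid[:480,:640]
    return pts(c,np.c_[u.ravel(),v.ravel()],d.ravel()).reshape(480,640,3)
E
python3 - <<'E'
from h import *
for n in("top","scene"):
    p,d,c=grab(n); cv2.imwrite(f"pics/{n}0.png",p[:,:,::-1]); np.savez(f"{n}0.npz",p=p,d=d)
    print(n,c["k1"],-np.array(c["R"]).T@c["t"],np.round(c["R"],2).tolist())
print(manip.read_state())
E
```

```text
pics
top -0.004333580641268299 [ 411.60924997   84.25220535 1337.94706543] [[-0.02, -1.0, -0.02], [-0.99, 0.02, -0.1], [0.1, 0.02, -0.99]]
scene -0.08281990777401291 [ 838.73436364 -947.56231346 1013.49024589] [[0.96, 0.29, -0.01], [0.18, -0.61, -0.77], [-0.23, 0.73, -0.64]]
{'clock': 0.1, 'joints': array([-1.41060269e+00,  3.00418908e-01,  1.52151744e+00,  3.29517337e-05,
        1.32065318e+00, -6.66004096e-02]), 'qd': array([ 7.01635446e-04, -1.73652029e-03, -5.66157013e-04,  1.30783474e-04,
       -9.16116533e-05,  1.05525446e-04]), 'effort': array([ 3.93171149e-04, -5.32645512e+01, -3.53283048e+01,  7.09201279e-02,
        2.35098257e-02, -4.34110621e-05]), 'eef_pos': array([ 123.63666662, -535.66891041,  179.04187907]), 'eef_rot': array([-3.14060011e+00, -9.81905936e-05,  2.26785821e-01]), 'wrist_force': array([ 0.61397896, -0.26924446,  0.34662045]), 'moment': array([ 0.08527716, -0.03932849,  0.00064447]), 'finger_force': 0.0, 'finger_gap': 94.20585166418664}
```

View pics/top0.png

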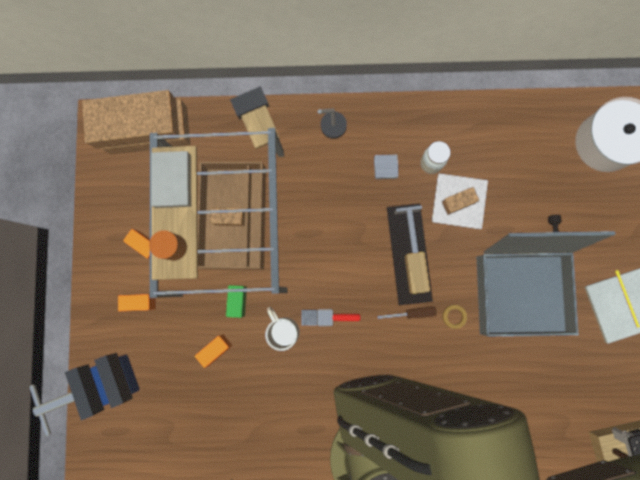

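View pics/scene0.png

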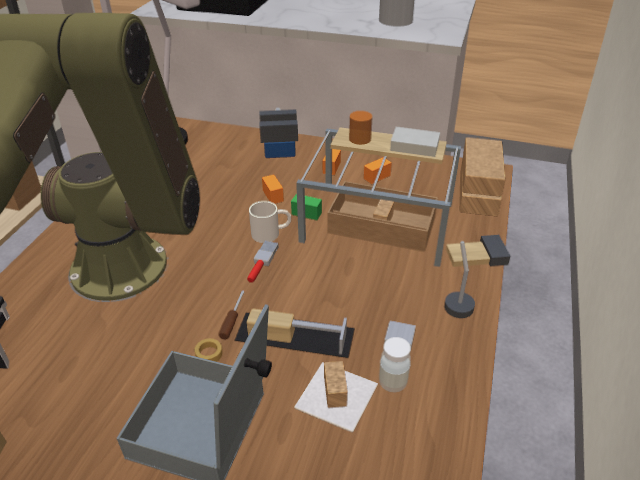

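The top view shows the rack at (150-275,130-295) opening to the right (world -y), with the carton inside. One brick is visible in it at (227,216). The mat with the hook is at (410,255), toe up at (408,210) and handle at (417,272). The board brick is at (462,201), and the open chest is at (527,295) with its lid at (550,240).

```bash
python3 - <<'E'
from h import *
c=optics.calibration("top");z=np.load("top0.npz");p,d=z["p"],z["d"];P=cloud(c,d)
hsv=cv2.cvtColor(p,cv2.COLOR_RGB2HSV)
print("K",np.round(c["camera_matrix"],1).tolist())
def rect(name,m,box,h=None):
    x0,x1,y0,y1=box;b=np.zeros((480,640),bool);b[y0:y1,x0:x1]=1
    n,l,s,_=cv2.connectedComponentsWithStats((m&b).astype(np.uint8))
    i=1+s[1:,4].argmax();q=P[l==i]
    r=cv2.minAreaRect(q[:,:2].astype(np.float32))
    print(name,s[i,4],"z",np.round(np.percentile(q[:,2],[5,50,95]),1),"ctr",np.round(r[0],1),"size",np.round(r[1],1),"ang",round(r[2],1), "box",np.round(cv2.boxPoints(r)).tolist())
H=P[...,2]
V=hsv[...,2]
rect("mat",(V<60)&(H<12),(380,440,195,310))
rect("handle",(H>42)&(H<62),(398,436,245,300))
rect("toe",(H>35)&(H<60)&(hsv[...,1]<80),(388,426,200,225))
rect("bar",(H>35)&(H<60),(388,436,200,300))
rect("board",(H<12)&(H>2)&(V>170),(425,495,165,235))
rect("brick3",(H>40)&(H<65),(440,485,180,220))
rect("chestrim",(H>60)&(H<78),(470,590,230,345))
rect("chestfloor",(H<15)&(hsv[...,1]<90),(470,590,230,345))
rect("lid",(H>90),(470,625,205,260))
rect("carton rim",(H>55)&(H<82),(185,272,155,280))
rect("brickc",(H>38)&(H<64),(205,248,180,250))
rect("rackfront",(H>165)&(H<205),(262,285,120,300))
rect("jar",(H>80),(415,455,135,178)); rect("blk",(H>15)&(H<30),(370,402,150,182))
rect("mug",(H>70),(255,305,305,355)); rect("drv",(H>8)&(H<40),(370,440,300,325)); rect("ring",(H>12)&(H<40),(440,470,300,330)); rect("brush",(H>8)&(H<40),(298,365,305,330))
cr=p[140:285,140:285]; cv2.imwrite("pics/rk.png",cv2.resize(cr,(580,580),interpolation=2)[:,:,::-1])
E
```

```text
K [[513.3, 0.0, 330.3], [0.0, 513.3, 240.9], [0.0, 0.0, 1.0]]
mat 1343 z [-1.6  2.9  7.2] ctr [512. -92.] size [252.5  81.8] ang 5.4 box [[382.0, -63.0], [390.0, -145.0], [641.0, -121.0], [634.0, -39.0]]
handle 770 z [48.8 54.1 58.8] ctr [ 471.8 -106.2] size [118.1  45.9] ang 5.6 box [[411.0, -89.0], [415.0, -135.0], [533.0, -123.0], [528.0, -78.0]]
toe 163 z [40.9 50.4 54.7] ctr [605.6 -91.8] size [45.8 63.9] ang 7.3 box [[579.0, -63.0], [587.0, -126.0], [632.0, -121.0], [624.0, -57.0]]
bar 1034 z [45.6 53.1 58. ] ctr [ 520.9 -102.7] size [216.7  63.9] ang 7.3 box [[409.0, -85.0], [417.0, -148.0], [632.0, -121.0], [624.0, -57.0]]
board 1533 z [2.4 5.4 9.5] ctr [ 649.2 -229.4] size [130.  130.7] ang 80.3 box [[574.0, -283.0], [703.0, -304.0], [725.0, -176.0], [596.0, -154.0]]
brick3 522 z [48.8 54.5 59.1] ctr [ 644.7 -223.1] size [40.3 80.7] ang 22.0 box [[611.0, -193.0], [641.0, -268.0], [679.0, -253.0], [648.0, -178.0]]
chestrim 909 z [61.8 68.3 73.5] ctr [ 406.2 -376.3] size [223.2 204.5] ang 89.1 box [[302.0, -486.0], [507.0, -489.0], [510.0, -266.0], [306.0, -263.0]]
chestfloor 
[... 887 characters left out ...]
6 z [16.7 20.7 25.2] ctr [743.2 -38.1] size [61.6 60.2] ang 1.7 box [[712.0, -9.0], [713.0, -69.0], [775.0, -67.0], [773.0, -7.0]]
mug 225 z [71.5 82.4 87.4] ctr [320.6 238.6] size [88.7 75.2] ang 63.0 box [[267.0, 216.0], [334.0, 182.0], [374.0, 261.0], [307.0, 295.0]]
drv 360 z [11.6 20.6 26.6] ctr [358.7 -80.8] size [ 25.4 147.7] ang 5.0 box [[340.0, -8.0], [353.0, -155.0], [378.0, -153.0], [365.0, -6.0]]
ring 252 z [14.1 18.8 23.1] ctr [ 350.5 -201.3] size [58.8 55.4] ang 89.1 box [[322.0, -230.0], [378.0, -231.0], [379.0, -172.0], [323.0, -171.0]]
brush 703 z [12.1 17.3 22.1] ctr [352.6 112.7] size [148.3  40.8] ang 89.3 box [[331.0, 39.0], [372.0, 38.0], [374.0, 187.0], [333.0, 187.0]]
```

View pics/rk.png

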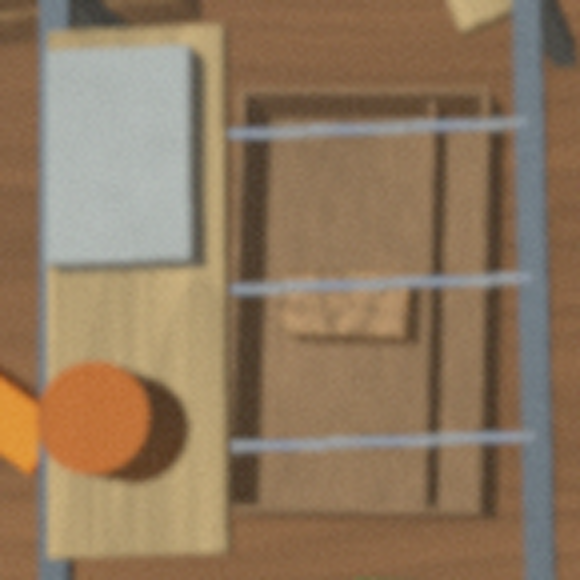

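The crop shows the carton's front lip at about crop x=490 (image column 262) and its divider at about crop x=437. It holds a single brick at crop (345,308). Next I'll measure the lip line, the mat and the lid precisely.

```bash
cat >> h.py <<'E'
def rel(xyz,yaw,rp=(np.pi,0)):
    """shift (tool axes, mm) and rotvec to reach TCP xyz with tool-down yaw"""
    s=manip.read_state();R=Ro.from_euler("xyz",s["eef_rot"]);T=Ro.from_euler("xyz",[rp[0],rp[1],yaw])
    print("shift",np.round(R.inv().apply(np.array(xyz)-s["eef_pos"]),1),"rv",np.round((R.inv()*T).as_rotvec(),3))
E
python3 - <<'E'
from h import *
c=optics.calibration("top");z=np.load("top0.npz");p,d=z["p"],z["d"];P=cloud(c,d);H=P[...,2]
hsv=cv2.cvtColor(p,cv2.COLOR_RGB2HSV);V=hsv[...,2]
# lip: points of height ~70 near column 255-268
b=np.zeros((480,640),bool);b[168:264,252:270]=1
q=P[b&(H>55)&(H<80)];print("lip pts",len(q),np.round(np.percentile(q[:,1],[5,50,95])),"h",np.median(q[:,2]))
if len(q)>20:
    f=np.polyfit(q[:,0],q[:,1],1);print("lip y at x=610:",np.polyval(f,610),"slope",f[0])
# carton outline corners by plane z=70 (read from crop)
for n,u,v in(("lip L",490,95),("lip R",492,512),("div L",437,105),("div R",433,505),("backL",246,95),):
    print(n,np.round(plane(c,[140+u/4,140+v/4],70 if n!='div L' and n!='div R' else 49),1))
b=np.zeros((480,640),bool);b[195:310,380:440]=1
m=((V<60)&b).astype(np.uint8);m[(H>20)]=0
cn=np.vstack(cv2.findContours(m,0,1)[0])[:,0];q=plane(c,cn,4);r=cv2.minAreaRect(q[:,:2].astype(np.float32));print("mat",np.round(r[0],1),np.round(r[1],1),r[2])
q=P[205:262,470:625].reshape(-1,3);q=q[(q[:,2]>85)&(q[:,2]<300)&(q[:,1]<-250)&(q[:,0]>490)&(q[:,0]<620)]
print("lid x at z: ");
for a in range(90,290,20):
    k=q[abs(q[:,2]-a)<10]
    if len(k): print(a,len(k),np.round(np.percentile(k[:,0],[5,50,95])),np.round(k[:,1].min()),np.round(k[:,1].max()))
s=np.load("scene0.npz");cs=optics.calibration("scene");Q=cloud(cs,s["d"]);ss=cv2.cvtColor(s["p"],cv2.COLOR_RGB2HSV)
m=(Q[...,2]>55)&(Q[...,2]<80)&(Q[...,1]>230)&(Q[...,1]<320)&(Q[...,0]>440)&(Q[...,0]<780)
k=Q[m];print("scene lip",len(k),np.round(np.percentile(k[:,0],[1,50,99])),np.round(np.percentile(k[:,1],[5,50,95])));
k=k[(k[:,0]>490)&(k[:,0]<730)&(k[:,2]>64)];print(np.polyfit(k[:,0]-610,k[:,1],1))
E
```

```text
lip pts 220 [281. 285. 288.] h 67.35656769200995
lip y at x=610: 284.51552444147285 slope -0.02353286867790648
lip L [[741.5 278.6  70. ]]
lip R [[477.7 278.   70. ]]
div L [[741.2 316.   49. ]]
div R [[483.8 318.5  49. ]]
backL [[744.9 433.9  70. ]]
mat [511.9 -92.2] [252.2  82. ] 5.285243511199951
lid x at z: 
90 109 [506. 507. 508.] -484.0 -265.0
110 150 [507. 509. 510.] -484.0 -265.0
130 154 [510. 511. 512.] -482.0 -265.0
150 171 [512. 513. 514.] -483.0 -265.0
170 165 [514. 515. 516.] -482.0 -265.0
190 186 [516. 517. 519.] -483.0 -265.0
210 191 [518. 519. 521.] -480.0 -265.0
230 250 [520. 522. 563.] -483.0 -266.0
250 350 [523. 524. 570.] -483.0 -266.0
270 465 [525. 528. 533.] -483.0 -266.0
scene lip 599 [482. 618. 751.] [281. 287. 295.]
[-2.35905451e-02  2.86620714e+02]
```

```bash
python3 - <<'E'
from h import *
rel((463,-107.5,140),0.115)
E
```

```text
shift [ 426.9 -340.9   39.4] rv [-0.001 -0.     0.112]
```

```bash
python3 -m crank '[[100,200,-160,0,0,0,0.06],[100,200,-160,0,0,0,0.112],[100,200,-160,0,0,0,0.112],[100,200,-160,0,0,0,0.112],[100,200,-160,0,0,0,0.112],[100,427,-341,39,0,0,0.112],[100,427,-341,39,0,0,0.112],[100,427,-341,39,0,0,0.112],[100,427,-341,39,0,0,0.112],[100,427,-341,39,0,0,0.112]]' 30; python3 -m crank '[[100,0,0,0,0,0,0],[100,0,0,0,0,0,0],[100,0,0,0,0,0,0]]'; python3 - <<'E'
from h import *
p,d,c=grab("top");P=cloud(c,d);cv2.imwrite("pics/a.png",p[:,:,::-1])
rel((463,-107.5,140),0.115)
q=P[195:240,388:440].reshape(-1,3);q=q[(q[:,2]>35)&(q[:,2]<60)&(q[:,0]>600)];
r=cv2.minAreaRect(q[:,:2].astype(np.float32));print(len(q),cv2.boxPoints(r).round().tolist())
E
```

```text
clock: 1.1
eef_pos: [433.7, -143.7, 146.7]
eef_rot: [3.142, -0.0, 0.115]
wrist_force: [0.6, -1.3, -0.5]
finger_gap: 93.9
finger_force: 0.0
clock: 1.4
eef_pos: [432.4, -146.4, 147.0]
eef_rot: [3.142, 0.0, 0.114]
wrist_force: [-0.5, 0.4, -0.2]
finger_gap: 94.0
finger_force: 0.0
shift [ 34.9 -35.5   7.1] rv [ 0.    -0.    -0.002]
126 [[597.0, -60.0], [604.0, -124.0], [631.0, -121.0], [625.0, -58.0]]
```

```bash
python3 -m crank '[[100,35,-35.5,7,0,0,0],[100,35,-35.5,7,0,0,0],[100,35,-35.5,47,0,0,0],[100,35,-35.5,80,0,0,0],[100,35,-35.5,105,0,0,0],[100,35,-35.5,120,0,0,0],[100,35,-35.5,130,0,0,0],[100,35,-35.5,134,0,0,0],[100,35,-35.5,134,0,0,0]]'; python3 -m crank '[[0,0,0,0,0,0,0],[0,0,0,0,0,0,0],[0,0,0,0,0,0,0],[0,0,0,0,0,0,0],[0,0,0,0,0,0,0],[0,0,0,0,0,0,0],[0,0,0,0,0,0,0],[0,0,0,0,0,0,0]]' 40
```

```text
clock: 2.35
eef_pos: [463.5, -106.9, 13.1]
eef_rot: [3.142, -0.0, 0.114]
wrist_force: [0.5, -0.4, 0.7]
finger_gap: 94.3
finger_force: 0.0
clock: 3.15
eef_pos: [463.6, -106.3, 13.0]
eef_rot: [-3.141, -0.0, 0.115]
wrist_force: [-0.3, 1.1, 1.6]
finger_gap: 44.7
finger_force: 40.0
```

```bash
python3 -m crank '[[0,0,0,-30,0,0,0],[0,0,0,-70,0,0,0],[0,0,0,-107,0,0,0],[0,0,0,-107,0,0,0],[0,0,0,-107,0,0,0]]';python3 - <<'E'
from h import *
rel((600,-30,115),1.547)
E
```

```text
clock: 3.65
eef_pos: [463.4, -106.4, 119.8]
eef_rot: [3.141, -0.0, 0.115]
wrist_force: [-0.5, -0.1, -2.8]
finger_gap: 44.7
finger_force: 40.0
shift [144.4 -60.2   4.8] rv [ 0.    -0.    -1.432]
```

```bash
python3 -m crank '[[0,14,-6,0,0,0,-0.14],[0,29,-12,0,0,0,-0.28],[0,43,-18,0,0,0,-0.42],[0,58,-24,0,0,0,-0.56],[0,72,-30,0,0,0,-0.7],[0,87,-36,0,0,0,-0.84],[0,101,-42,2,0,0,-0.98],[0,116,-48,3,0,0,-1.12],[0,130,-54,5,0,0,-1.26],[0,144,-60,5,0,0,-1.4]]';python3 -m crank '[[0,0,0,0,0,0,-0.032],[0,0,0,0,0,0,-0.032],[0,0,0,0,0,0,-0.032]]';python3 - <<'E'
from h import *
p,d,c=grab("top");P=cloud(c,d);cv2.imwrite("pics/b.png",p[:,:,::-1])
s=manip.read_state();print(s["eef_pos"],s["eef_rot"])
q=P.reshape(-1,3);q=q[(q[:,2]>135)&(q[:,2]<170)&(q[:,1]>60)&(q[:,1]<170)&(q[:,0]>500)&(q[:,0]<720)];
r=cv2.minAreaRect(q[:,:2].astype(np.float32));print(len(q),np.median(q[:,2]),cv2.boxPoints(r).round().tolist())
b=np.zeros((480,640),bool);b[168:264,252:270]=1
q=P[b&(P[...,2]>55)&(P[...,2]<80)];print(len(q),np.polyfit(q[:,0]-610,q[:,1],1))
E
```

```text
clock: 4.65
eef_pos: [599.2, -29.9, 112.2]
eef_rot: [-3.138, -0.0, 1.521]
wrist_force: [0.2, -0.6, -2.1]
finger_gap: 44.4
finger_force: 40.0
clock: 4.95
eef_pos: [599.0, -30.3, 113.4]
eef_rot: [-3.139, -0.0, 1.545]
wrist_force: [-0.5, -0.7, -2.4]
finger_gap: 44.7
finger_force: 40.0
[599.16098612 -30.40003493 113.87393958] [-3.13990348e+00 -1.07263352e-04  1.54537933e+00]
251 151.0026479964215 [[571.0, 62.0], [635.0, 61.0], [636.0, 131.0], [572.0, 132.0]]
219 [-2.28590508e-02  2.84539488e+02]
```

View pics/b.png

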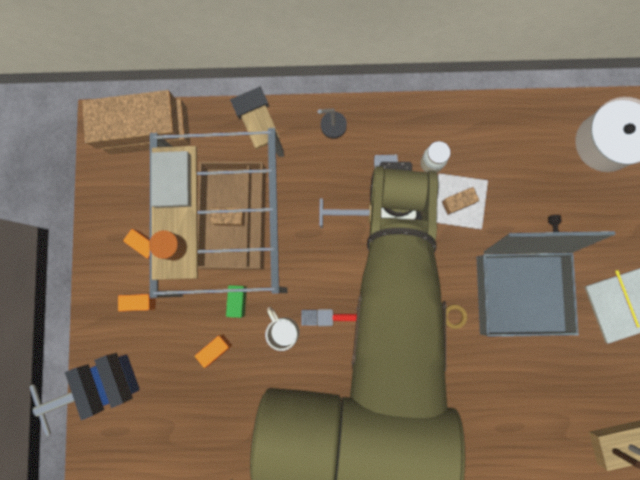

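The view shows the held hook pointing into the rack, with its toe at (321,212), in line with the carton's middle. The bystanders haven't moved. Now the insertion.

```bash
python3 - <<'E'
from h import *
rel((608,141,104),1.547)
E
python3 -m crank '[[0,20,9,9,0,0,0],[0,50,9,9,0,0,0],[0,90,8,9,0,0,0],[0,120,7,9,0,0,0],[0,145,6,9,0,0,0],[0,160,5,9,0,0,0],[0,171,4,9,0,0,0],[0,171,4,9,0,0,0],[0,171,4,9,0,0,0]]'; python3 - <<'E'
from h import *
p,d,c=grab("top");P=cloud(c,d)
cr=p[140:300,140:400];cv2.imwrite("pics/c.png",cv2.resize(cr,(780,480),interpolation=2)[:,:,::-1])
rel((608,141,104),1.547); rel((608,141,51),1.547)
E
```

```text
shift [171.6   4.5   9.9] rv [-0.002 -0.    -0.002]
clock: 5.9
eef_pos: [607.9, 139.8, 105.8]
eef_rot: [-3.141, 0.0, 1.546]
wrist_force: [-1.7, -0.4, -2.3]
finger_gap: 44.9
finger_force: 40.0
shift [1.5 0.  1.9] rv [-0.     0.    -0.001]
shift [ 1.5  0.  54.9] rv [-0.     0.    -0.001]
```

View pics/c.png

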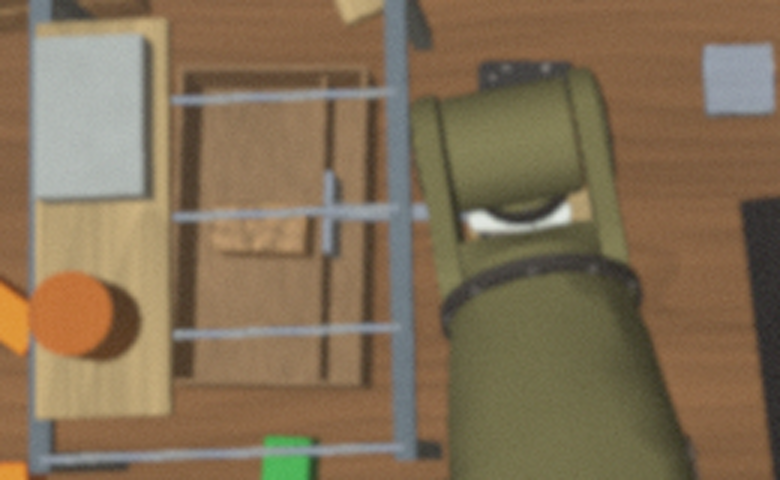

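The toe shows at crop (330,213), drawn over the divider. Some of that is parallax, so I'll check it by casting rays at each height.

```bash
python3 - <<'E'
from h import *
c=optics.calibration("top")
for n,u,v,z in(("toe",330,213,143),("div",326,230,49),("lip top",366,230,70)):
    print(n,np.round(plane(c,[140+u/3,140+v/3],z),1))
p,d,c=grab("top");P=cloud(c,d);q=P[190:230,240:258].reshape(-1,3);q=q[(q[:,2]>125)&(q[:,2]<160)];print(len(q),np.median(q,0),np.percentile(q[:,1],[5,95]))
E
```

```text
toe [[609.1 297.3 143. ]]
div [[610.1 317.5  49. ]]
lip top [[606.3 280.1  70. ]]
114 [608.68209058 297.53981706 142.16667237] [286.70252205 302.18403141]
```

```bash
python3 -m crank '[[0,1,0,8,0,0,0],[0,1,0,16,0,0,0],[0,1,0,24,0,0,0],[0,1,0,32,0,0,0],[0,1,0,40,0,0,0],[0,1,0,48,0,0,0],[0,1,0,54,0,0,0],[0,1,0,54,0,0,0],[0,1,0,54,0,0,0]]'; python3 -m crank '[[0,-5,0,0,0,0,0],[0,-10,0,0,0,0,0],[0,-15,0,0,0,0,0],[0,-20,0,0,0,0,0],[0,-25,0,0,0,0,0],[0,-30,0,0,0,0,0],[0,-35,0,0,0,0,0],[0,-40,0,0,0,0,0],[0,-40,0,0,0,0,0]]'; python3 - <<'E'
from h import *
p,d,c=grab("top");P=cloud(c,d)
cr=p[140:300,140:400];cv2.imwrite("pics/d.png",cv2.resize(cr,(780,480),interpolation=2)[:,:,::-1])
rel((608,141,51),1.547)
E
```

```text
clock: 6.9
eef_pos: [608.0, 141.6, 52.1]
eef_rot: [3.141, -0.0, 1.547]
wrist_force: [-0.2, -0.2, -2.2]
finger_gap: 44.8
finger_force: 40.0
clock: 7.8
eef_pos: [606.9, 100.7, 52.0]
eef_rot: [-3.142, 0.0, 1.546]
wrist_force: [-0.6, -0.0, -2.8]
finger_gap: 44.7
finger_force: 40.0
shift [40.1  0.1  0.9] rv [-0.     0.001 -0.001]
```

View pics/d.png

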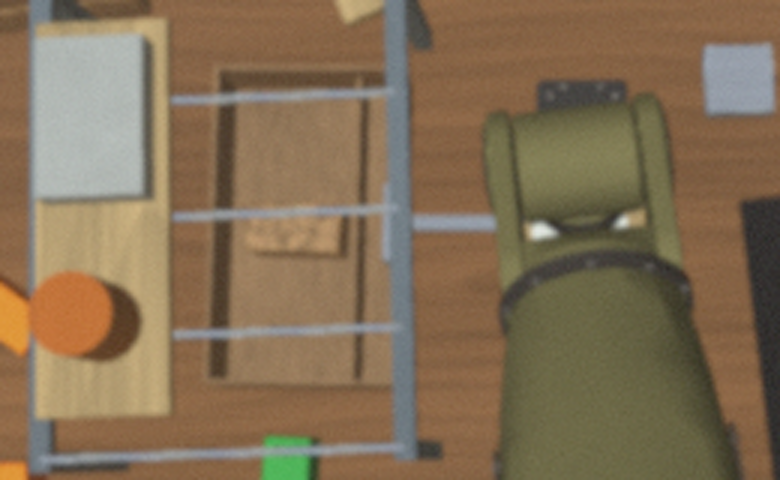

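The carton is being dragged along: the divider moved from crop x=326 to 362. Continuing.

```bash
python3 -m crank '[[0,-10,0,0,0,0,0],[0,-20,0,0,0,0,0],[0,-30,0,0,0,0,0],[0,-40,0,0,0,0,0],[0,-50,0,0,0,0,0],[0,-60,0,0,0,0,0],[0,-70,0,0,0,0,0],[0,-80,0,0,0,0,0],[0,-90,0,0,0,0,0],[0,-100,0,0,0,0,0]]'; python3 -m crank '[[0,-10,0,0,0,0,0],[0,-20,0,0,0,0,0],[0,-30,0,0,0,0,0],[0,-40,0,0,0,0,0],[0,-50,0,0,0,0,0],[0,-60,0,0,0,0,0],[0,-70,0,0,0,0,0],[0,-80,0,0,0,0,0],[0,-90,0,0,0,0,0],[0,-100,0,0,0,0,0]]';python3 -m crank '[[0,-7,0,0,0,0,0],[0,-14,0,0,0,0,0],[0,-14,0,0,0,0,0],[0,-14,0,0,0,0,0]]'; python3 - <<'E'
from h import *
p,d,c=grab("top");P=cloud(c,d);cv2.imwrite("pics/e.png",p[:,:,::-1])
H=P[...,2]
q=P.reshape(-1,3);q=q[(abs(q[:,2]-68)<8)&(q[:,1]>20)&(q[:,1]<250)&(q[:,0]>440)&(q[:,0]<790)];r=cv2.minAreaRect(q[:,:2].astype(np.float32));print(len(q),np.round(r[0]),np.round(r[1]),r[2],cv2.boxPoints(r).round().tolist())
E
```

```text
clock: 8.85
eef_pos: [604.5, 0.8, 52.0]
eef_rot: [3.142, 0.0, 1.547]
wrist_force: [-0.1, 3.9, -3.5]
finger_gap: 44.4
finger_force: 40.0
clock: 9.85
eef_pos: [602.1, -99.2, 51.9]
eef_rot: [-3.142, -0.0, 1.547]
wrist_force: [-0.5, 2.7, -3.4]
finger_gap: 44.8
finger_force: 40.0
clock: 10.25
eef_pos: [601.8, -112.7, 52.0]
eef_rot: [3.141, 0.0, 1.547]
wrist_force: [-0.4, 0.7, -2.6]
finger_gap: 45.1
finger_force: 40.0
666 [631. 143.] [208. 311.] 88.80479431152344 [[473.0, 43.0], [784.0, 36.0], [789.0, 244.0], [478.0, 251.0]]
```

View pics/e.png

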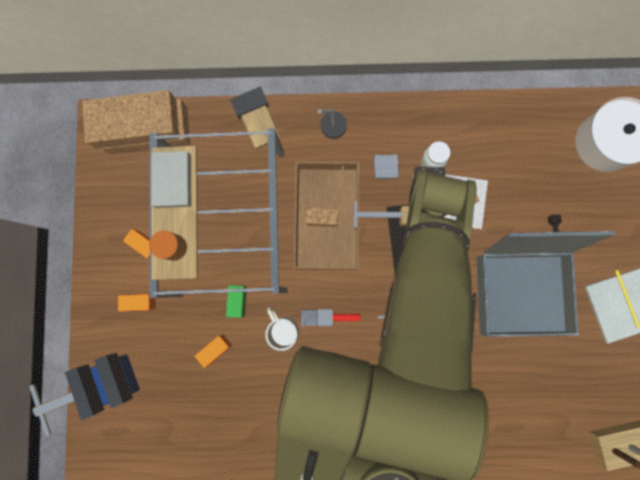

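The carton now stands clear of the rack: back edge at column 295, rack front at column 275. Next I unhook and return the hook.

```bash
python3 -m crank '[[0,6,0,0,0,0,0],[0,12,0,0,0,0,0],[0,12,0,0,0,0,0],[0,12,0,-15,0,0,0],[0,12,0,-35,0,0,0],[0,12,0,-55,0,0,0],[0,12,0,-70,0,0,0],[0,12,0,-75,0,0,0],[0,12,0,-75,0,0,0]]'; python3 - <<'E'
from h import *
rel((462,-98,127),0.1)
E
```

```text
clock: 11.2
eef_pos: [602.3, -100.5, 127.7]
eef_rot: [3.14, 0.0, 1.547]
wrist_force: [0.3, 0.7, -2.9]
finger_gap: 44.6
finger_force: 40.0
shift [  -0.9 -140.3    0.5] rv [ 1.000e-03 -1.000e-03  1.447e+00]
```

```bash
python3 -m crank '[[0,0,-14,0,0,0,0.14],[0,0,-28,0,0,0,0.28],[0,0,-42,0,0,0,0.42],[0,0,-56,0,0,0,0.56],[0,0,-70,0,0,0,0.7],[0,0,-84,0,0,0,0.84],[0,0,-98,0,0,0,0.98],[0,0,-112,0,0,0,1.12],[0,-1,-126,0,0,0,1.26],[0,-1,-140,0,0,0,1.4]]';python3 -m crank '[[0,0,0,0,0,0,0.047],[0,0,0,0,0,0,0.047],[0,0,0,0,0,0,0.047]]';python3 - <<'E'
from h import *
rel((462,-98,14),0.1)
p,d,c=grab("top");P=cloud(c,d)
q=P.reshape(-1,3);q=q[(q[:,2]>150)&(q[:,2]<185)&(q[:,1]>-160)&(q[:,1]<-30)&(q[:,0]>590)&(q[:,0]<660)];
if len(q)>5: r=cv2.minAreaRect(q[:,:2].astype(np.float32));print(len(q),np.median(q[:,2]),cv2.boxPoints(r).round().tolist())
E
```

```text
clock: 12.2
eef_pos: [461.0, -97.9, 126.0]
eef_rot: [-3.141, 0.001, 0.141]
wrist_force: [1.0, -0.3, -1.5]
finger_gap: 45.0
finger_force: 40.0
clock: 12.5
eef_pos: [462.0, -98.0, 126.5]
eef_rot: [-3.141, 0.001, 0.102]
wrist_force: [0.3, 0.2, -2.5]
finger_gap: 44.8
finger_force: 40.0
shift [1.000e-01 1.000e-01 1.125e+02] rv [-0.     0.001  0.002]
168 163.74481879255984 [[588.0, -55.0], [594.0, -118.0], [630.0, -115.0], [624.0, -51.0]]
```

```bash
python3 -m crank '[[0,0,0,35,0,0,0],[0,0,0,70,0,0,0],[0,0,0,95,0,0,0],[0,0,0,105,0,0,0],[0,0,0,110,0,0,0],[0,0,0,113,0,0,0],[0,0,0,113,0,0,0],[0,0,0,113,0,0,0]]';python3 -m crank '[[100,0,0,0,0,0,0],[100,0,0,0,0,0,0],[100,0,0,0,0,0,0],[100,0,0,0,0,0,0],[100,0,0,0,0,0,0],[100,0,0,0,0,0,0],[100,0,0,-40,0,0,0],[100,0,0,-80,0,0,0],[100,0,0,-130,0,0,0],[100,0,0,-160,0,0,0]]';python3 - <<'E'
from h import *
p,d,c=grab("top");P=cloud(c,d)
# brick in carton (now at ~ (604,120))
q=P.reshape(-1,3)
k=q[(q[:,2]>42)&(q[:,2]<62)&(q[:,1]>75)&(q[:,1]<182)&(q[:,0]>500)&(q[:,0]<720)]
r=cv2.minAreaRect(k[:,:2].astype(np.float32));print("brick",len(k),np.median(k,0),r)
cv2.imwrite("pics/f.png",p[:,:,::-1])
p,d,c=grab("scene");cv2.imwrite("pics/fs.png",p[:,:,::-1])
E
```

```text
clock: 13.35
eef_pos: [462.6, -98.2, 14.8]
eef_rot: [3.141, -0.001, 0.1]
wrist_force: [-0.3, -0.7, -3.0]
finger_gap: 44.8
finger_force: 40.0
clock: 14.35
eef_pos: [462.7, -98.2, 177.5]
eef_rot: [3.14, -0.003, 0.1]
wrist_force: [0.8, -0.8, -0.4]
finger_gap: 93.9
finger_force: 0.0
brick 648 [609.56228575 120.11125431  51.64432642] ((610.8116455078125, 124.33906555175781), (94.17040252685547, 218.68582153320312), 88.94340515136719)
```

View pics/fs.png

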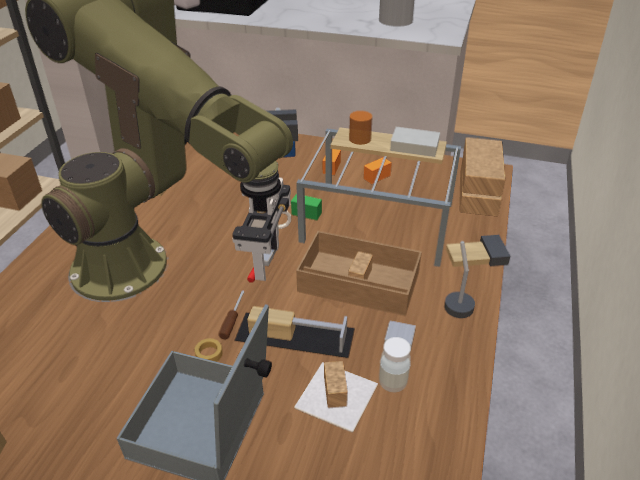

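The scene shows the hook upright on its mat (270-345,322-335). The carton is clear of the rack with one brick at (360,265), and the board brick is at (336,384).

```bash
python3 - <<'E'
from h import *
p,d,c=grab("top");P=cloud(c,d);H=P[...,2]
m=((H>42)&(H<60)&(P[...,1]>75)&(P[...,1]<182)&(P[...,0]>550)&(P[...,0]<670)).astype(np.uint8)
n,l,s,_=cv2.connectedComponentsWithStats(m);i=1+s[1:,4].argmax();k=P[l==i]
r=cv2.minAreaRect(k[:,:2].astype(np.float32));print(len(k),r)
q=P.reshape(-1,3);k=q[(q[:,2]>62)&(q[:,2]<76)&(q[:,1]>20)&(q[:,1]<215)&(q[:,0]>450)&(q[:,0]<770)]
print("carton",cv2.minAreaRect(k[:,:2].astype(np.float32)))
rel((604,121,150),1.547)
E
```

```text
505 ((608.5463256835938, 131.936279296875), (78.94541931152344, 41.654747009277344), 88.78582763671875)
carton ((610.904296875, 119.57235717773438), (159.7568817138672, 271.8833923339844), 88.74844360351562)
shift [ 162.3 -204.1   25.7] rv [ 0.003 -0.002 -1.447]
```

```bash
python3 - <<'E'
from h import *
rel((608.5,132,150),1.549)
E
python3 -m crank '[[100,17,-20,0,0,0,-0.14],[100,34,-40,0,0,0,-0.28],[100,51,-60,5,0,0,-0.42],[100,68,-80,10,0,0,-0.56],[100,85,-100,15,0,0,-0.7],[100,102,-120,20,0,0,-0.84],[100,119,-140,25,0,0,-0.98],[100,136,-160,25,0,0,-1.12],[100,153,-180,25,0,0,-1.26],[100,168,-203,26,0,0,-1.4]]';python3 -m crank '[[100,0,0,0,0,0,-0.049],[100,0,0,0,0,0,-0.049],[100,0,0,0,0,0,-0.049]]';python3 - <<'E'
from h import *
rel((608.5,132,17),1.549)
E
```

```text
shift [ 167.9 -214.6   25.7] rv [ 0.003 -0.002 -1.449]
clock: 15.5
eef_pos: [609.0, 121.4, 145.9]
eef_rot: [-3.139, 0.001, 1.505]
wrist_force: [0.1, -0.1, -0.4]
finger_gap: 94.1
finger_force: 0.0
clock: 15.8
eef_pos: [608.5, 120.3, 146.7]
eef_rot: [-3.14, 0.0, 1.547]
wrist_force: [0.2, -0.4, -0.9]
finger_gap: 94.0
finger_force: 0.0
shift [ 11.7  -0.  129.7] rv [-0.002  0.    -0.002]
```

```bash
python3 -m crank '[[100,12,0,10,0,0,0],[100,12,0,45,0,0,0],[100,12,0,80,0,0,0],[100,12,0,105,0,0,0],[100,12,0,120,0,0,0],[100,12,0,129,0,0,0],[100,12,0,129,0,0,0],[100,12,0,129,0,0,0]]';python3 -m crank '[[0,0,0,0,0,0,0],[0,0,0,0,0,0,0],[0,0,0,0,0,0,0],[0,0,0,0,0,0,0],[0,0,0,0,0,0,0],[0,0,0,0,0,0,0],[0,0,0,0,0,0,0]]' 25; python3 -m crank '[[0,0,0,-10,0,0,0],[0,0,0,-30,0,0,0],[0,0,0,-60,0,0,0],[0,0,0,-100,0,0,0],[0,0,0,-140,0,0,0],[0,0,0,-170,0,0,0],[0,0,0,-170,0,0,0]]'; python3 - <<'E'
from h import *
rel((370,-330,180),0.0)
rel((470,-140,187),0.8)
E
```

```text
clock: 16.6
eef_pos: [609.8, 132.8, 20.0]
eef_rot: [3.14, -0.0, 1.549]
wrist_force: [-0.4, -0.4, 0.7]
finger_gap: 94.4
finger_force: 0.0
clock: 17.3
eef_pos: [609.3, 132.7, 19.0]
eef_rot: [-3.142, -0.0, 1.549]
wrist_force: [-0.5, -0.7, 0.1]
finger_gap: 41.3
finger_force: 0.0
clock: 18.0
eef_pos: [610.8, 133.0, 194.5]
eef_rot: [3.134, -0.001, 1.549]
wrist_force: [0.1, 0.6, -0.6]
finger_gap: 39.7
finger_force: 24.9
shift [-468.2 -230.6   12. ] rv [ 0.005 -0.007  1.549]
shift [-276.  -134.8    6. ] rv [ 0.007 -0.004  0.749]
```

```bash
python3 -m crank '[[0,-28,-14,0,0,0,0.14],[0,-56,-28,0,0,0,0.28],[0,-84,-42,0,0,0,0.42],[0,-112,-56,0,0,0,0.5],[0,-140,-70,0,0,0,0.6],[0,-168,-84,0,0,0,0.7],[0,-196,-98,0,0,0,0.75],[0,-224,-112,0,0,0,0.75],[0,-252,-126,0,0,0,0.75],[0,-276,-135,5,0,0,0.75]]'; python3 - <<'E'
from h import *
rel((370,-330,160),0.0)
p,d,c=grab("scene");cv2.imwrite("pics/g.png",p[:,:,::-1])
E
```

```text
clock: 19.0
eef_pos: [467.2, -141.4, 183.9]
eef_rot: [3.141, 0.0, 0.798]
wrist_force: [-0.0, -0.0, -1.0]
finger_gap: 39.9
finger_force: 24.9
shift [-202.9   62.    23.9] rv [ 0.    -0.     0.798]
```

View pics/g.png

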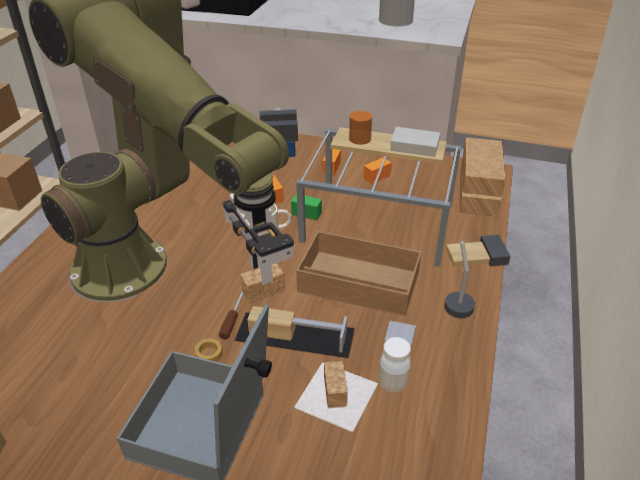

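The scene shows the brick held at (263,283) and the carton empty. On to the chest.

```bash
python3 - <<'E'
from h import *
rel((375,-335,160),0.0)
E
python3 -m crank '[[0,-40,12,5,0,0,0.13],[0,-80,24,10,0,0,0.26],[0,-120,36,15,0,0,0.4],[0,-160,50,20,0,0,0.53],[0,-203,69,24,0,0,0.66],[0,-203,69,24,0,0,0.798],[0,-203,69,24,0,0,0.798],[0,-203,69,24,0,0,0.798]]';python3 - <<'E'
from h import *
rel((375,-335,24),0.0)
E
```

```text
shift [-200.5   68.6   23. ] rv [-0.     0.002  0.797]
clock: 19.85
eef_pos: [376.2, -333.2, 159.6]
eef_rot: [-3.141, 0.0, 0.005]
wrist_force: [-0.5, -0.0, -1.2]
finger_gap: 39.8
finger_force: 24.9
shift [ -1.1   1.8 135.6] rv [-0.001  0.     0.005]
```

```bash
python3 -m crank '[[0,0,0,40,0,0,0],[0,0,0,80,0,0,0],[0,0,0,110,0,0,0],[0,0,0,125,0,0,0],[0,0,0,133,0,0,0],[0,0,0,136,0,0,0],[0,0,0,136,0,0,0]]';python3 -m crank '[[65,0,0,0,0,0,0],[65,0,0,0,0,0,0],[65,0,0,0,0,0,0],[65,0,0,0,0,0,0],[65,0,0,0,0,0,0],[65,0,0,-30,0,0,0],[65,0,0,-70,0,0,0],[65,0,0,-115,0,0,0],[65,0,0,-160,0,0,0],[65,0,0,-190,0,0,0]]';python3 - <<'E'
from h import *
p,d,c=grab("top");P=cloud(c,d);H=P[...,2];np.savez("g.npz",p=p,d=d)
def comp(n,b):
    m=((H>42)&(H<60)&(P[...,0]>b[0])&(P[...,0]<b[1])&(P[...,1]>b[2])&(P[...,1]<b[3])).astype(np.uint8)
    k,l,s,_=cv2.connectedComponentsWithStats(m)
    if k>1: i=1+s[1:,4].argmax();print(n,cv2.minAreaRect(P[l==i][:,:2].astype(np.float32)))
comp("brick3",(560,720,-300,-150));comp("chest brick",(315,495,-480,-275))
rel((645,-222,180),0.384)
E
```

```text
clock: 20.55
eef_pos: [376.5, -333.7, 24.4]
eef_rot: [3.141, -0.0, 0.003]
wrist_force: [0.7, -0.6, 0.2]
finger_gap: 39.7
finger_force: 24.9
clock: 21.55
eef_pos: [376.4, -334.1, 217.3]
eef_rot: [3.139, -0.002, 0.001]
wrist_force: [-0.2, -0.3, 0.1]
finger_gap: 61.1
finger_force: 0.0
brick3 ((644.7323608398438, -223.549072265625), (40.26995849609375, 81.2950668334961), 22.145387649536133)
chest brick ((377.39013671875, -334.16015625), (39.12605285644531, 78.63176727294922), 87.45215606689453)
shift [ 267.6 -113.1   42.2] rv [ 0.007 -0.005 -0.383]
```

```bash
python3 -m crank '[[75,0,-45,-5,0,0,-0.14],[75,0,-90,-10,0,0,-0.28],[75,0,-135,-13,0,0,-0.42],[75,0,-180,-13,0,0,-0.56],[75,45,-190,-13,0,0,-0.7],[75,90,-180,-13,0,0,-0.84],[75,135,-160,-13,0,0,-0.98],[75,180,-140,-13,0,0,-1.12],[75,225,-125,-13,0,0,-1.26],[75,268,-111,-13,0,0,-1.4]]'; python3 - <<'E'
from h import *
rel((644.7,-223.5,180),1.957)
c=optics.calibration("top");z=np.load("g.npz");P=cloud(c,z["d"])
q=P[130:180,415:460].reshape(-1,3);q=q[(q[:,2]>95)&(q[:,2]<118)&(q[:,0]>680)];print("jar",len(q),np.round(np.mean(q,0)),q[:,:2].min(0),q[:,:2].max(0))
E
```

```text
clock: 22.6
eef_pos: [645.6, -223.3, 226.2]
eef_rot: [-3.141, -0.0, 1.406]
wrist_force: [-0.0, 0.5, 0.8]
finger_gap: 70.3
finger_force: 0.0
shift [-0.4 -0.8 46.2] rv [-0.    -0.    -0.551]
jar 387 [ 751. -158.  108.] [ 725.80928395 -185.20702325] [ 779.87735318 -133.18902578]
```

```bash
python3 -m crank '[[75,0,-1,20,0,0,-0.14],[75,0,-1,40,0,0,-0.28],[75,0,-1,60,0,0,-0.42],[75,0,-1,80,0,0,-0.551],[75,0,-1,120,0,0,-0.551],[75,0,-1,150,0,0,-0.551],[75,0,-1,180,0,0,-0.551],[75,0,-1,195,0,0,-0.551],[75,0,-1,201,0,0,-0.551],[75,0,-1,202,0,0,-0.551]]';python3 -m crank '[[75,0,0,0,0,0,0],[0,0,0,0,0,0,0],[0,0,0,0,0,0,0],[0,0,0,0,0,0,0],[0,0,0,0,0,0,0],[0,0,0,0,0,0,0],[0,0,0,0,0,0,0],[0,0,0,0,0,0,0],[0,0,0,0,0,0,0]]' 25; python3 -m crank '[[0,0,0,-10,0,0,0],[0,0,0,-30,0,0,0],[0,0,0,-60,0,0,0],[0,0,0,-100,0,0,0],[0,0,0,-150,0,0,0],[0,0,0,-200,0,0,0],[0,0,0,-240,0,0,0],[0,0,0,-260,0,0,0],[0,0,0,-270,0,0,0]]'; python3 - <<'E'
from h import *
rel((480,-130,290),1.571)
E
```

```text
clock: 23.6
eef_pos: [643.2, -222.5, 25.1]
eef_rot: [3.141, 0.0, 1.952]
wrist_force: [-0.1, 0.2, 0.2]
finger_gap: 70.4
finger_force: 0.0
clock: 24.5
eef_pos: [643.2, -222.5, 25.2]
eef_rot: [3.141, 0.0, 1.952]
wrist_force: [1.4, 1.0, 3.2]
finger_gap: 39.5
finger_force: 25.0
clock: 25.4
eef_pos: [643.0, -222.6, 297.7]
eef_rot: [3.14, 0.002, 1.952]
wrist_force: [-0.1, 0.4, -1.7]
finger_gap: 39.8
finger_force: 25.0
shift [ 146.5 -116.9    7.1] rv [0.002 0.002 0.381]
```

```bash
python3 -m crank '[[0,36,-29,0,0,0,0.12],[0,73,-58,0,0,0,0.24],[0,110,-88,0,0,0,0.381],[0,146,-117,0,0,0,0.381],[0,146,-117,0,0,0,0.381],[0,146,-117,0,0,0,0.381]]'; python3 - <<'E'
from h import *
rel((380,-150,240),1.571);rel((375,-420,170),1.571)
E
```

```text
clock: 26.0
eef_pos: [479.7, -130.3, 295.1]
eef_rot: [3.141, 0.0, 1.571]
wrist_force: [0.3, -0.7, -1.0]
finger_gap: 39.6
finger_force: 25.0
shift [-19.7 -99.7  55.1] rv [0. 0. 0.]
shift [-289.7 -104.9  125.1] rv [0. 0. 0.]
```

```bash
python3 -m crank '[[0,-10,-40,20,0,0,0],[0,-20,-80,40,0,0,0],[0,-20,-105,60,0,0,0],[0,-60,-105,80,0,0,0],[0,-105,-105,100,0,0,0],[0,-150,-105,120,0,0,0],[0,-195,-105,125,0,0,0],[0,-240,-105,125,0,0,0],[0,-280,-105,125,0,0,0],[0,-290,-105,125,0,0,0]]';python3 -m crank '[[0,0,0,0,0,0,0],[0,0,0,0,0,0,0]]'; python3 - <<'E'
from h import *
rel((375,-420,26),1.571)
E
```

```text
clock: 27.0
eef_pos: [374.5, -424.3, 168.0]
eef_rot: [-3.14, -0.001, 1.568]
wrist_force: [0.5, -0.2, -2.0]
finger_gap: 39.2
finger_force: 25.0
clock: 27.2
eef_pos: [375.3, -419.8, 169.2]
eef_rot: [-3.141, -0.001, 1.571]
wrist_force: [-0.1, 0.1, -0.6]
finger_gap: 39.9
finger_force: 25.0
shift [ -0.3  -0.2 143.2] rv [-0.001 -0.001  0.   ]
```

```bash
python3 -m crank '[[0,0,0,40,0,0,0],[0,0,0,80,0,0,0],[0,0,0,110,0,0,0],[0,0,0,130,0,0,0],[0,0,0,139,0,0,0],[0,0,0,143,0,0,0],[0,0,0,143,0,0,0]]';python3 -m crank '[[65,0,0,0,0,0,0],[65,0,0,0,0,0,0],[65,0,0,0,0,0,0],[65,0,0,0,0,0,0],[65,0,0,0,0,0,0],[65,0,0,-30,0,0,0],[65,0,0,-70,0,0,0],[65,0,0,-115,0,0,0],[65,0,0,-160,0,0,0],[65,0,0,-200,0,0,0]]';python3 - <<'E'
from h import *
p,d,c=grab("top");P=cloud(c,d);H=P[...,2]
m=((H>42)&(H<62)&(P[...,0]>315)&(P[...,0]<495)&(P[...,1]>-476)&(P[...,1]<-275)).astype(np.uint8)
k,l,s,_=cv2.connectedComponentsWithStats(m)
for i in range(1,k):
    if s[i,4]>100: print(cv2.minAreaRect(P[l==i][:,:2].astype(np.float32)))
rel((380,-140,280),1.571)
E
```

```text
clock: 27.9
eef_pos: [375.5, -420.3, 27.6]
eef_rot: [3.141, 0.001, 1.571]
wrist_force: [0.9, 0.4, -0.5]
finger_gap: 39.5
finger_force: 25.0
clock: 28.9
eef_pos: [375.0, -420.4, 229.5]
eef_rot: [3.141, 0.001, 1.571]
wrist_force: [0.6, -0.5, -0.1]
finger_gap: 61.2
finger_force: 0.0
((377.09759521484375, -335.828857421875), (41.86405944824219, 78.3861312866211), 88.3819351196289)
((377.7991638183594, -422.07342529296875), (82.45252990722656, 39.371456146240234), 89.22258758544922)
shift [281.5   4.1 -46. ] rv [ 0.006  0.008 -0.   ]
```

Both bricks lie flat in the chest: (377,-336) and (378,-422). Now I go over the lid to reach behind it with the fingers closed.

```bash
python3 -m crank '[[0,0,0,-50,0,0,0],[0,0,0,-100,0,0,0],[0,0,0,-105,0,0,0],[0,0,0,-105,0,0,0],[0,25,45,-105,0,0,0],[0,50,90,-105,0,0,0],[0,75,135,-105,0,0,0],[0,95,180,-105,0,0,0],[0,110,225,-105,0,0,0],[0,110,235,-105,0,0,0]]';python3 -m crank '[[0,0,0,0,0,0,0],[0,0,0,0,0,0,0],[0,0,0,0,0,0,0]]'; python3 - <<'E'
from h import *
rel((600,-310,220),1.571)
E
```

```text
clock: 29.95
eef_pos: [613.4, -307.3, 327.5]
eef_rot: [-3.137, -0.003, 1.575]
wrist_force: [0.5, 0.4, -0.5]
finger_gap: 0.2
finger_force: 0.0
clock: 30.25
eef_pos: [609.1, -311.1, 331.8]
eef_rot: [-3.141, -0.0, 1.57]
wrist_force: [-0.4, 0.1, 0.6]
finger_gap: 0.6
finger_force: 0.0
shift [  1.1  -9.  111.8] rv [-0.    -0.    -0.001]
```

```bash
python3 -m crank '[[0,0,-9,45,0,0,0],[0,0,-9,90,0,0,0],[0,0,-9,107,0,0,0],[0,0,-9,107,0,0,0],[0,0,-35,107,0,0,0],[0,0,-55,107,0,0,0],[0,0,-65,107,0,0,0],[0,0,-75,107,0,0,0],[0,0,-83,107,0,0,0],[0,0,-83,107,0,0,0]]'; python3 -m crank '[[0,0,-10,0,0,0,0],[0,0,-20,1,0,0,0],[0,0,-30,3,0,0,0],[0,0,-40,5,0,0,0],[0,0,-50,7,0,0,0],[0,0,-56,8,0,0,0],[0,0,-56,8,0,0,0]]'; python3 - <<'E'
from h import *
p,d,c=grab("scene");cv2.imwrite("pics/l.png",p[:,:,::-1])
E
```

```text
clock: 31.25
eef_pos: [526.5, -310.8, 225.9]
eef_rot: [3.141, 0.001, 1.57]
wrist_force: [1.6, -0.0, 0.6]
finger_gap: 0.8
finger_force: 0.0
clock: 31.95
eef_pos: [470.2, -310.5, 216.8]
eef_rot: [-3.141, -0.0, 1.57]
wrist_force: [-0.1, 0.2, 0.2]
finger_gap: 0.4
finger_force: 0.0
```

View pics/l.png

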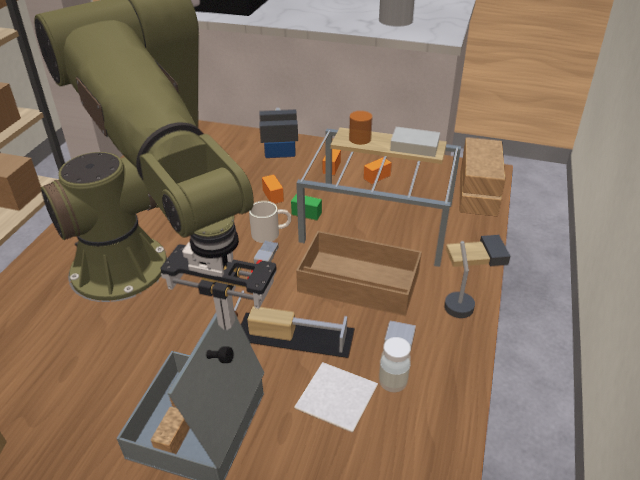

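The lid has gone past vertical and follows the fingers. The board is empty and one chest brick shows at (170,427). Pressing on along the arc.

```bash
python3 -m crank '[[0,0,-14,6,0,0,0],[0,0,-28,13,0,0,0],[0,0,-42,21,0,0,0],[0,0,-54,31,0,0,0],[0,0,-65,42,0,0,0],[0,0,-75,53,0,0,0],[0,0,-83,66,0,0,0],[0,0,-91,79,0,0,0],[0,0,-98,93,0,0,0],[0,0,-98,93,0,0,0]]'; python3 -m crank '[[0,0,-3,12,0,0,0],[0,0,-5,22,0,0,0],[0,0,-7,32,0,0,0],[0,0,-8,40,0,0,0],[0,0,-8,46,0,0,0],[0,0,-8,48,0,0,0],[0,0,-8,49,0,0,0],[0,0,-8,49,0,0,0]]'
```

```text
clock: 33.0
eef_pos: [372.2, -309.9, 122.6]
eef_rot: [-3.139, -0.002, 1.571]
wrist_force: [-0.0, 0.3, 0.7]
finger_gap: 0.5
finger_force: 0.0
clock: 33.8
eef_pos: [365.2, -310.5, 75.0]
eef_rot: [3.141, 0.0, 1.571]
wrist_force: [0.3, 1.1, -0.1]
finger_gap: 0.1
finger_force: 0.0
```

```bash
python3 -m crank '[[0,0,0,1,0,0,0],[0,0,0,2,0,0,0],[0,0,0,3,0,0,0],[0,0,0,3,0,0,0]]'; python3 - <<'E'
from h import *
p,d,c=grab("top");P=cloud(c,d);q=P.reshape(-1,3)
k=q[(q[:,2]>60)&(q[:,2]<110)&(q[:,0]>310)&(q[:,0]<505)&(q[:,1]<-395)&(q[:,1]>-482)]
print(len(k),np.polyfit(k[:,0],k[:,2],1),np.median(k[:,2]),np.percentile(k[:,0],[2,98]))
E
```

```text
clock: 34.2
eef_pos: [365.1, -310.5, 71.9]
eef_rot: [3.142, 0.0, 1.571]
wrist_force: [0.3, -1.2, 0.5]
finger_gap: 0.9
finger_force: 0.0
1411 [-1.35949940e-01  1.45981725e+02] 83.87125370622384 [380.06841154 503.47398282]
```

```bash
python3 - <<'E'
from h import *
p,d,c=grab("scene");cv2.imwrite("pics/m.png",cv2.resize(p[230:480,80:400],(768,600))[:,:,::-1])
P=cloud(c,d);q=P.reshape(-1,3);k=q[(q[:,2]>60)&(q[:,2]<110)&(q[:,0]>312)&(q[:,0]<500)&(q[:,1]<-410)&(q[:,1]>-480)]
print(len(k),np.polyfit(k[:,0]-506,k[:,2],1))
E
```

```text
3751 [-0.12962978 78.92352492]
```

View pics/m.png

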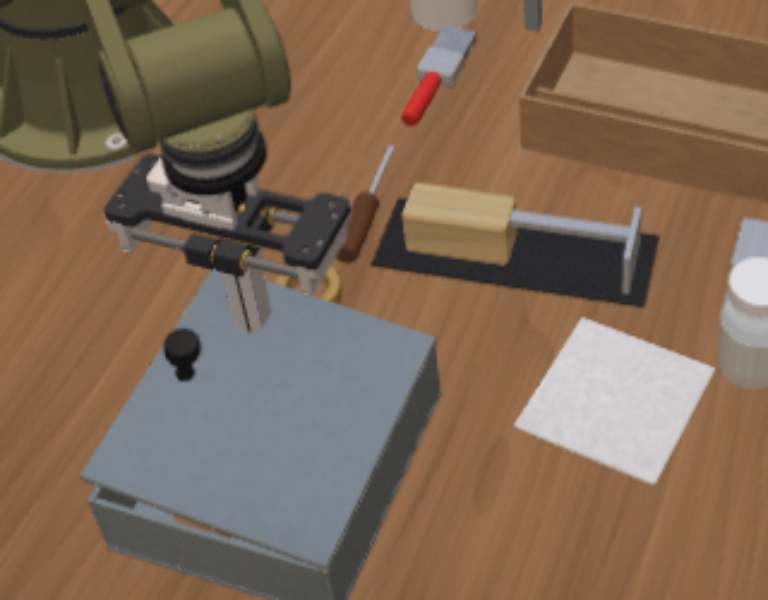

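The lid is nearly shut, with a gap at the near-left corner of about 0.13 rad. The fingers seem to meet it at crop (250,330). The wrist reads no force, so I'll check where the TCP projects.

```bash
python3 - <<'E'
from h import *
p,d,c=grab("scene");P=cloud(c,d)
s=manip.read_state();print(s["eef_pos"],s["wrist_force"],s["effort"])
K=np.array(c["camera_matrix"])
for X in([365,-310.5,72],[365,-310.5,97],[365,-310.5,120],[306,-268,96],[506,-268,78]):
    q=np.array(c["R"])@X+c["t"];x=q[:2]/q[2];x=x*(1+c["k1"]*(x@x));uv=K[:2,:2]@x+K[:2,2];print(X,uv.round(1),"crop",((uv-[80,230])*2.4).round(), np.round(P[int(uv[1]),int(uv[0])]))
p,d,c=grab("top");T=cloud(c,d);q=T.reshape(-1,3);k=q[(q[:,2]>60)&(q[:,2]<125)&(q[:,0]>290)&(q[:,0]<500)&(abs(q[:,1]+285)<12)]
print("side strip",len(k),np.polyfit(k[:,0]-506,k[:,2],1),k[:,0].min())
E
```

```text
[ 365.10494145 -310.39218062   71.91805017] [-0.38497621  0.07959508  0.1980677 ] [-1.12101101e-02 -4.64336157e+01 -3.03907156e+01  3.40936566e-02
  5.93819772e-02  8.23627306e-05]
[365, -310.5, 72] [187.  373.6] crop [257. 345.] [ 374. -326.   96.]
[365, -310.5, 97] [185.  365.6] crop [252. 325.] [ 371. -318.  109.]
[365, -310.5, 120] [183.2 358. ] crop [248. 307.] [ 369. -316.  131.]
[306, -268, 96] [168.4 343.6] crop [212. 273.] [ 310. -274.  105.]
[506, -268, 78] [260.6 371.9] crop [433. 340.] [ 504. -267.   78.]
side strip 804 [-0.1312961  77.29939064] 305.9911393225786
```

```bash
python3 -m crank '[[0,0,0,-8,0,0,0],[0,0,0,-16,0,0,0],[0,0,0,-24,0,0,0],[0,0,0,-34,0,0,0],[0,0,0,-46,0,0,0],[0,0,0,-60,0,0,0],[0,0,0,-75,0,0,0],[0,0,0,-90,0,0,0],[0,0,0,-90,0,0,0]]'; python3 - <<'E'
from h import *
p,d,c=grab("top");T=cloud(c,d);q=T.reshape(-1,3);k=q[(q[:,2]>60)&(q[:,2]<145)&(q[:,0]>290)&(q[:,0]<500)&(abs(q[:,1]+285)<12)]
print("strip",len(k),np.polyfit(k[:,0]-506,k[:,2],1))
p,d,c=grab("scene");S=cloud(c,d).reshape(-1,3)
for q in(S,T.reshape(-1,3)):
    k=q[(q[:,2]>110)&(q[:,2]<150)&(q[:,0]>310)&(q[:,0]<420)&(q[:,1]<-355)&(q[:,1]>-400)];print("knob",len(k),np.median(k,0) if len(k) else 0, k.max(0) if len(k) else 0)
E
```

```text
clock: 35.3
eef_pos: [365.8, -311.1, 164.3]
eef_rot: [3.139, 0.003, 1.571]
wrist_force: [0.5, -0.3, -0.4]
finger_gap: 0.3
finger_force: 0.0
strip 806 [-0.13078965 77.55533223]
knob 205 [ 344.16473907 -377.72789441  142.81452179] [ 357.62407011 -360.36060958  148.28254723]
knob 0 0 0
```

The fingers came free without moving the lid, which still sits at 0.13 rad. I'll grip the knob (344,-377) across y and lower it.

```bash
python3 -m crank '[[70,0,0,-10,0,0,0.14],[70,0,0,-20,0,0,0.28],[70,0,0,-20,0,0,0.42],[70,0,0,-20,0,0,0.56],[70,0,0,-20,0,0,0.7],[70,-10,-4,-20,0,0,0.84],[70,-25,-8,-20,0,0,0.98],[70,-40,-13,-20,0,0,1.12],[70,-55,-18,-20,0,0,1.26],[70,-66,-22,-20,0,0,1.4]]';python3 -m crank '[[70,0,0,0,0,0,0.14],[70,0,0,0,0,0,0.171],[70,0,0,0,0,0,0.171],[70,0,0,0,0,0,0.171]]'; python3 - <<'E'
from h import *
rel((343,-377,113),0.0)
p,d,c=grab("scene");S=cloud(c,d).reshape(-1,3)
k=S[(S[:,2]>118)&(S[:,2]<155)&(S[:,0]>310)&(S[:,0]<400)&(S[:,1]<-355)&(S[:,1]>-400)];print(len(k),np.median(k,0),k.min(0),k.max(0))
E
```

```text
clock: 36.4
eef_pos: [342.5, -376.9, 181.0]
eef_rot: [-3.14, 0.001, 0.165]
wrist_force: [0.1, 0.6, -0.8]
finger_gap: 66.0
finger_force: 0.0
clock: 36.8
eef_pos: [343.0, -376.3, 181.4]
eef_rot: [-3.141, 0.001, 0.001]
wrist_force: [-0.0, -0.2, -0.4]
finger_gap: 65.8
finger_force: 0.0
shift [ 0.1  0.8 68.4] rv [-0.001  0.001  0.001]
189 [ 345.04484874 -377.62792149  142.91515952] [ 330.56243373 -387.26082559  119.78691198] [ 356.67859802 -360.68957988  149.98595311]
```

```bash
python3 -m crank '[[70,1,1,25,0,0,0],[70,1,1,45,0,0,0],[70,1,1,58,0,0,0],[70,1,1,65,0,0,0],[70,1,1,65,0,0,0],[70,1,1,65,0,0,0]]';python3 -m crank '[[0,0,0,0,0,0,0],[0,0,0,0,0,0,0],[0,0,0,0,0,0,0],[0,0,0,0,0,0,0],[0,0,0,0,0,0,0],[0,0,0,0,0,0,0],[0,0,0,0,0,0,0],[0,0,0,0,0,0,0],[0,0,0,0,0,0,0]]' 25
```

```text
clock: 37.45
eef_pos: [344.3, -377.7, 117.7]
eef_rot: [3.141, -0.001, -0.0]
wrist_force: [0.4, -0.6, 0.8]
finger_gap: 65.5
finger_force: 0.0
clock: 38.35
eef_pos: [344.1, -377.5, 117.0]
eef_rot: [3.141, -0.0, -0.0]
wrist_force: [-0.5, 1.5, -0.2]
finger_gap: 0.7
finger_force: 0.3
```

Nothing was gripped. The finger contact may sit higher than it looks, so I'll back off and press slowly at (360,-294), between the brick and the side wall, measuring the lid angle as I go.

```bash
python3 -m crank '[[70,0,0,0,0,0,0],[70,0,0,0,0,0,0],[70,0,0,0,0,0,0],[70,0,0,0,0,0,0],[70,0,0,-30,0,0,0],[70,0,0,-60,0,0,0],[0,16,-40,-60,0,0,0],[0,16,-83,-60,0,0,0],[0,16,-83,-60,0,0,0],[0,16,-83,-60,0,0,0]]'; cat >> h.py <<'E'
def lid():
    for n in("top","scene"):
        p,d,c=grab(n);q=cloud(c,d).reshape(-1,3);k=q[(q[:,2]>55)&(q[:,2]<115)&(q[:,0]>310)&(q[:,0]<500)&(q[:,1]>-480)&(q[:,1]<-410)]
        f=np.polyfit(k[:,0]-506,k[:,2],1);k=k[abs(k[:,2]-np.polyval(f,k[:,0]-506))<8];print(n,len(k),np.polyfit(k[:,0]-506,k[:,2],1).round(3))
E
python3 - <<'E'
from h import *
lid()
E
python3 -m crank '[[0,0,0,30,0,0,0],[0,0,0,50,0,0,0],[0,0,0,70,0,0,0],[0,0,0,80,0,0,0],[0,0,0,88,0,0,0],[0,0,0,96,0,0,0],[0,0,0,101,0,0,0],[0,0,0,106,0,0,0],[0,0,0,109,0,0,0],[0,0,0,109,0,0,0]]'; python3 - <<'E'
from h import *
lid()
E
```

```text
clock: 39.35
eef_pos: [360.3, -294.3, 177.3]
eef_rot: [3.141, -0.001, 0.001]
wrist_force: [0.4, -0.8, 1.6]
finger_gap: 20.0
finger_force: 0.0
top 922 [-0.122 77.284]
scene 3697 [-0.123 78.906]
clock: 40.45
eef_pos: [360.1, -294.4, 67.8]
eef_rot: [-3.141, 0.0, -0.0]
wrist_force: [0.4, 0.6, 0.0]
finger_gap: 0.6
finger_force: 0.0
top 1498 [-0.094 77.407]
scene 3660 [-0.096 78.924]
```

The lid does follow (0.123 → 0.095 rad), with the contact about 24 mm above the fingertips. Pressing further.

```bash
python3 -m crank '[[0,0,0,3,0,0,0],[0,0,0,6,0,0,0],[0,0,0,9,0,0,0],[0,0,0,12,0,0,0],[0,0,0,14,0,0,0],[0,0,0,16,0,0,0],[0,0,0,16,0,0,0]]'; python3 - <<'E'
from h import *
lid()
E
```

```text
clock: 41.25
eef_pos: [360.1, -294.4, 52.7]
eef_rot: [3.142, 0.0, -0.0]
wrist_force: [-5.2, 3.3, 13.8]
finger_gap: 0.2
finger_force: 6.8
top 1509 [-2.0000e-03  7.7281e+01]
scene 3464 [-0.    78.969]
```

The lid is shut, with 14 N against its stop. Retreating and checking everything.

```bash
python3 -m crank '[[0,0,0,-8,0,0,0],[0,0,0,-18,0,0,0],[0,0,0,-35,0,0,0],[0,0,0,-60,0,0,0],[0,0,0,-100,0,0,0],[0,0,0,-140,0,0,0],[0,0,0,-180,0,0,0],[0,0,0,-200,0,0,0],[0,0,0,-200,0,0,0],[0,0,0,-200,0,0,0]]'; python3 - <<'E'
from h import *
lid();c=optics.calibration("top");p,d,c=grab("top");P=cloud(c,d);H=P[...,2]
def comp(n,b,h0,h1):
    m=((H>h0)&(H<h1)&(P[...,0]>b[0])&(P[...,0]<b[1])&(P[...,1]>b[2])&(P[...,1]<b[3])).astype(np.uint8)
    k,l,s,_=cv2.connectedComponentsWithStats(m);i=1+s[1:,4].argmax();r=cv2.minAreaRect(P[l==i][:,:2].astype(np.float32));print(n,np.round(r[0]),np.round(r[1]),round(r[2],1))
comp("hook",(390,660,-160,-30),40,62);comp("carton",(450,770,20,215),62,76)
p,d,c=grab("scene");cv2.imwrite("pics/z.png",p[:,:,::-1])
E
```

```text
clock: 42.35
eef_pos: [360.0, -294.3, 251.6]
eef_rot: [-3.142, 0.0, -0.0]
wrist_force: [0.3, 0.0, -0.8]
finger_gap: 0.7
finger_force: 0.0
top 1131 [2.0000e-03 7.7424e+01]
scene 3469 [-0.    79.047]
hook [490. -64.] [204.  54.] 4.2
carton [611. 120.] [160. 272.] 88.7
```

View pics/z.png

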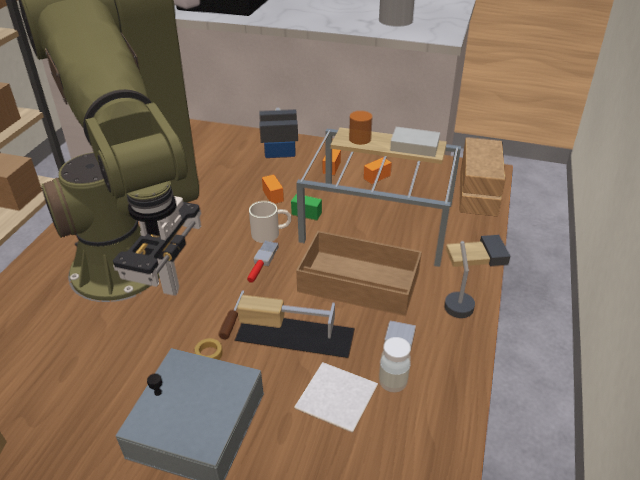

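The lid is shut, but the hook has been knocked aside. It lies partly off the mat, with the handle at (262,311) and the toe at (332,320), so I need to put it back.

```bash
python3 - <<'E'
from h import *
p,d,c=grab("top");P=cloud(c,d);q=P.reshape(-1,3)
k=q[(q[:,2]>35)&(q[:,2]<64)&(q[:,0]>370)&(q[:,0]<640)&(q[:,1]>-150)&(q[:,1]<0)]
print(len(k),np.median(k[:,2]))
t=k[k[:,0]>k[:,0].max()-18];r=cv2.minAreaRect(t[:,:2].astype(np.float32));print("toe",cv2.boxPoints(r).round().tolist())
hd=k[k[:,0]<k[:,0].min()+90];r=cv2.minAreaRect(hd[:,:2].astype(np.float32));print("handle",cv2.boxPoints(r).round().tolist(),r[2],np.percentile(hd[:,2],[10,90]))
s=q[(q[:,2]>8)&(q[:,2]<40)&(q[:,1]>-160)&(q[:,1]<0)&(q[:,0]>335)&(q[:,0]<385)];r=cv2.minAreaRect(s[:,:2].astype(np.float32));print("driver",r)
rel((460,-75,200),0.07)
E
```

```text
1044 53.345640895435594
toe [[572.0, -22.0], [580.0, -85.0], [594.0, -84.0], [586.0, -20.0]]
handle [[373.0, -55.0], [379.0, -101.0], [471.0, -90.0], [466.0, -44.0]] 6.897979736328125 [50.44163243 57.90109153]
driver ((366.1631164550781, -80.80046081542969), (147.11705017089844, 33.46674346923828), 89.20634460449219)
shift [ 100.1 -219.2   51.2] rv [-0.001  0.001 -0.07 ]
```

```bash
python3 -m crank '[[100,20,-45,0,0,0,-0.06],[100,35,-90,10,0,0,-0.122],[100,50,-135,30,0,0,-0.122],[100,60,-180,50,0,0,-0.122],[100,65,-222,80,0,0,-0.122],[100,65,-222,110,0,0,-0.122],[100,65,-222,110,0,0,-0.122],[100,65,-222,110,0,0,-0.122]]'; python3 - <<'E'
from h import *
rel((425.5,-72,14),0.122)
E
```

```text
clock: 43.4
eef_pos: [425.2, -72.8, 142.5]
eef_rot: [-3.141, 0.001, 0.122]
wrist_force: [-0.4, -0.3, 1.3]
finger_gap: 61.5
finger_force: 0.0
shift [  0.5  -0.8 128.5] rv [-0.     0.001 -0.   ]
```

```bash
python3 -m crank '[[100,0,-1,0,0,0,0],[100,0,-1,0,0,0,0],[100,0,-1,0,0,0,0],[100,0,-1,40,0,0,0],[100,0,-1,75,0,0,0],[100,0,-1,100,0,0,0],[100,0,-1,118,0,0,0],[100,0,-1,128,0,0,0],[100,0,-1,128,0,0,0]]'; python3 -m crank '[[0,0,0,0,0,0,0],[0,0,0,0,0,0,0],[0,0,0,0,0,0,0],[0,0,0,0,0,0,0],[0,0,0,0,0,0,0],[0,0,0,0,0,0,0],[0,0,0,0,0,0,0],[0,0,0,0,0,0,0]]' 40; python3 -m crank '[[0,0,0,-10,0,0,0],[0,0,0,-25,0,0,0],[0,0,0,-45,0,0,0],[0,0,0,-50,0,0,0],[0,0,0,-50,0,0,0],[0,0,0,-50,0,0,0]]';python3 - <<'E'
from h import *
rel((461,-97,20),0.1);s=manip.read_state()["eef_pos"]
p,d,c=grab("top");P=cloud(c,d);q=P.reshape(-1,3)
k=q[(q[:,2]>85)&(q[:,2]<115)&(q[:,0]>560)&(q[:,0]<640)&(q[:,1]>-150)&(q[:,1]<0)];t=k[k[:,0]>k[:,0].max()-18];r=cv2.minAreaRect(t[:,:2].astype(np.float32));print("toe",cv2.boxPoints(r).round().tolist(),np.median(t,0),s)
E
```

```text
clock: 44.3
eef_pos: [424.7, -71.6, 13.4]
eef_rot: [-3.141, 0.001, 0.121]
wrist_force: [-0.6, -0.5, 0.8]
finger_gap: 94.2
finger_force: 0.0
clock: 45.1
eef_pos: [425.0, -71.4, 14.0]
eef_rot: [-3.141, 0.0, 0.122]
wrist_force: [-0.5, 1.8, 2.6]
finger_gap: 44.6
finger_force: 40.0
clock: 45.7
eef_pos: [424.6, -71.4, 63.3]
eef_rot: [-3.141, 0.001, 0.122]
wrist_force: [1.0, 0.2, -3.5]
finger_gap: 44.4
finger_force: 40.0
shift [33.  29.8 43.3] rv [-0.     0.001  0.022]
toe [[570.0, -23.0], [578.0, -86.0], [594.0, -84.0], [586.0, -21.0]] [585.16227418 -53.39096609  98.8789303 ] [424.63379167 -71.39256649  63.34318652]
```

```bash
python3 -m crank '[[0,11,10,0,0,0,0.01],[0,22,20,0,0,0,0.022],[0,33,30,0,0,0,0.022],[0,33,30,15,0,0,0.022],[0,33,30,30,0,0,0.022],[0,33,30,42,0,0,0.022],[0,33,30,46,0,0,0.022],[0,33,30,49,0,0,0.022],[0,33,30,49,0,0,0.022]]';python3 -m crank '[[100,0,0,0,0,0,0],[100,0,0,0,0,0,0],[100,0,0,0,0,0,0],[100,0,0,0,0,0,0],[100,0,0,0,0,0,0],[100,0,0,0,0,0,0],[100,0,0,-40,0,0,0],[100,0,0,-80,0,0,0],[100,0,0,-130,0,0,0],[100,0,0,-180,0,0,0]]'; python3 -m crank '[[100,-30,30,-20,0,0,0],[100,-60,60,-20,0,0,0],[100,-90,90,-20,0,0,0],[100,-120,120,-20,0,0,0],[100,-120,120,-20,0,0,0],[100,-120,120,-20,0,0,0]]';python3 - <<'E'
from h import *
lid()
p,d,c=grab("top");P=cloud(c,d);q=P.reshape(-1,3)
k=q[(q[:,2]>40)&(q[:,2]<64)&(q[:,0]>395)&(q[:,0]<650)&(q[:,1]>-165)&(q[:,1]<-20)]
t=k[k[:,0]>k[:,0].max()-18];r=cv2.minAreaRect(t[:,:2].astype(np.float32));print("toe",cv2.boxPoints(r).round().tolist())
print("z",np.median(k[:,2]),"handle back",k[:,0].min())
p,d,c=grab("scene");cv2.imwrite("pics/y.png",p[:,:,::-1])
E
```

```text
clock: 46.65
eef_pos: [461.4, -97.2, 14.9]
eef_rot: [-3.142, 0.0, 0.1]
wrist_force: [-0.7, -0.1, -2.5]
finger_gap: 44.6
finger_force: 40.0
clock: 47.65
eef_pos: [460.9, -97.1, 196.9]
eef_rot: [-3.141, 0.0, 0.1]
wrist_force: [0.4, -0.3, -0.2]
finger_gap: 94.1
finger_force: 0.0
clock: 48.25
eef_pos: [353.8, -228.9, 215.0]
eef_rot: [3.142, -0.0, 0.098]
wrist_force: [1.1, 0.6, 0.7]
finger_gap: 94.3
finger_force: 0.0
top 1597 [2.0000e-03 7.7584e+01]
scene 3463 [1.0000e-03 7.9055e+01]
toe [[608.0, -52.0], [615.0, -115.0], [631.0, -113.0], [624.0, -50.0]]
z 53.42127113957378 handle back 412.48837872600893
```

View pics/y.png

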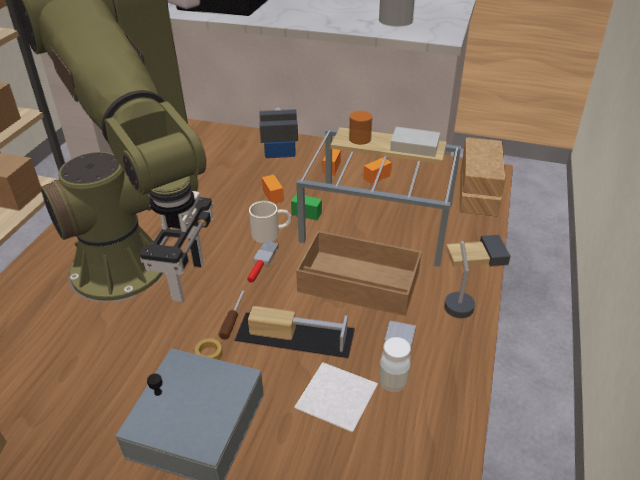

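The hook is back on its mat (handle at (272,323), toe at (344,333)). The chest is shut, and the carton stands upright and clear of the rack. Handing in.

```bash
python3 -c "
from cell import manip
print(manip.sign_off())"
```

```text
the job is handed in; nothing more can be done
None
```

The job is handed in, with no verdict returned: both soldering bricks present (one from the carton, one from the board) are in the shut chest, the empty carton stands upright clear of the rack, and the hook, which was knocked aside during the run, is back on its mat.

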